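Pin the latch shaft of the balcony bin

ROBOT

A 7-joint arm with a two-finger parallel gripper is mounted at the origin on the work surface. World frame = base frame: x ahead of the robot, y to its left, z up, the work surface at z = 0. Lengths are in m, angles in rad, forces in N, time in s.
With the tool pointing down it reaches from about 0.375 to 0.925 m from the base axis. Payload 3.1 kg.
Tool frame: the origin (TCP) lies midway between the tips of the shut fingers; the grasp point (between the pads) lies 19 mm behind it (r.grip_point_offset is the distance from the TCP to the grasp point, in m); z points along the fingers, y is the direction in which the jaws open and shut (so a half turn about z gives the same grasp; the last joint's range is limited). The gripper opens to 85 mm and grips with 20 to 120 N. Pads are 22 mm wide; open, the fingers measure 114 mm over their backs; the gripper's body (76 mm by 85 mm) begins 54 mm behind the grasp point. The pads swing forward as they close: fully open they stand 13 mm farther back than shut.
Start: joints at [-1.33, 0.383, 0.044, 1.598, -0.018, 1.161, -0.05], TCP at [0.216, 0.613, 0.231] pointing down, gripper open.
Joint ranges: [-2.61, 2.61], [-0.41, 2.15], [-1.48, 1.57], [0, 2.5], [-1.57, 4.71], [0.05, 1.97], [-2.85, 2.85]. Speed limits (rad/s): [2.79, 2.79, 3.14, 3.14, 3.14, 3.14, 3.14].

INTERFACE

Orientations are given as a rotation vector (axis times angle).
In Python, from workcell import r gives the robot as it stands.
- The arm moves only by the tool move_arm, never from a script. Its argument "series" is a list of rows, each a list of 2 entries, a list of its own where there are three numbers: the shift along the tool's x, y, z normalised to -1 to 1, where 1 is 0.15 m, then the turn about the tool's z normalised to -1 to 1, where 1 is pi/2 rad. In form: [[[tx, ty, tz], twist], ...]. A call has 1 to 8 rows; each row is the pose to reach, as a shift and turn from the pose commanded when the call began, along the tool's axes at that moment; what a row does not reach only later rows make up. A row lasts 1/8 s, in which the tool goes at most 62.5 mm and 10.7 degrees, less where a joint would pass 70% of its speed; a pose out of reach is approached as far as the arm can. A call with a number of a shift or a turn outside -1 to 1 is refused whole. A call with a gripper value outside its range is refused whole. "hand" is the gripper command: -1 is fully open, 1 is shut, values between are in proportion, set as the call begins (left out, the last holds). The fingers move at their own pace and stop on an object; "newtons" is the grip in N (left out, the last holds). Time passes only in rows, so rows that repeat a pose let the fingers close. It gives the time, the measured TCP pose, the force and the opening at its end, in the units of the state.
- r.get_state(): the state, without advancing time (a new reading comes with each control period).
- r.snapshot(name): name is "scene" or "top" or "wrist"; returns the picture (480x640x3 uint8, red, green, blue); there is no depth.
- r.camera_info(name): a dict with "intrinsics" (3x3 intrinsics, pixels), "R" (3x3) and "t" (3): a world point X has camera coordinates R X + t; the wrist camera has in their place "mount" (4x4, takes a point from camera to tool coordinates, whose origin is the TCP and whose axes are the flange's). Camera axes: x right, y down, z forward; pixel columns grow to the right and rows downward; lengths in m; the calibration is good to about 2 mm. A picture is of the moment at which its call begins: read the wrist's pose just before it. camera_info takes no time and is no camera call.
- r.finish_job(): hands the job in, once; it reports no verdict.
The state is a dict: "t": time; "joint_positions": joint angles; "joint_velocities": joint speeds; "joint_efforts": joint torques, N m; "eef_pos": TCP position; "tcp_rot": TCP orientation; "ft_force": force on the tool from outside, world axes, zero at the start; "torque": the same for the moment, N m; "gripper_width": finger opening in m.
Only numpy, scipy, OpenCV 4.12 (cv2) and the standard library are available. Lean on these libraries where they do the work, as an engineer would, in place of code of your own. Each camera call takes 0.05 s, during which the arm holds its last target.

TASK

Lock the tilt-out bin: swing the red-gripped crank of its latch slowly and lightly towards the robot until you feel the sprung yellow-headed pin catch in the hidden hole of the shaft, and stop there, for if forced on it rides out again. Then press the yellow pin straight down through the shaft until it is fully home, and let go. Do not press hard on the pin while the shaft blocks it, and leave the other things on the rack where they are.

Things in the scene. Friction and masses are not known exactly. Their poses are not given: they have to be found in the camera images.
- latch: Fixed latch and green tilt-out bin (170 x 200 x 175 high) in one unit. Origin on the rack surface straight under the pin's axis; x points away from the robot (give or take its yaw), y along the shaft to the bin, z up. Grey bearing block 64 (x) x 46 (y) up to z = 107 on a 100 x 100 x 8 plate. The bin's near side is at y = 90.
- shaft_mid (a point): Fixed point on the axis of the steel shaft (50 diameter, along the latch's y, 70 above the rack) under the pin, hidden inside the block. A hole 11.5 wide goes right across the shaft here and cannot be seen. The crank is clamped on the shaft at an unknown angle to the hole, different every time.
- pin: Upright lock pin: 10 mm shank with a tapered nose, yellow knob 30 across, 14 high. Origin: centre of the knob's flat top, 195 above the rack at the start; a 5 N spring rests the nose on the shaft. Over the hole it drops 3 by itself and catches the shaft: after about 4 degrees of play the crank turns stiff (about 5 N at the grip). Forced on, the nose rides out again and the hole is lost.
- pin_home (a point): Fixed point on the pin's axis, 142 above the rack: where the knob's top is when the pin is fully home (hard stop, knob just above the brass barrel). From the clicked place (192) it does not sink by itself: a snug ring needs about 5 N over 50 mm of travel straight down. It stays where left. Off the hole the shaft blocks it: over 25 N then spoils the nose.
- crank_grip (a point): Centre of the crank's red grip: round bar, 18 diameter, 56 long, parallel to the latch's y, 90 from the shaft's axis. It lies 78 from the pin's axis on the side away from the bin; free end at y = -101, the crank's arm meets it at y = -50. It starts between 35 degrees from upright to -x of the latch and 60 degrees to +x. Turning takes about 1 N here; it stays where left.
- pivot (a point): Fixed point on the shaft's axis (70 above the rack) level with the middle of the grip: centre of the circle, radius 90, that the grip's centre follows in the latch's x-z plane. The hole is met after a swing of 22 to 75 degrees (0.38 to 1.3 rad) towards -x of the latch, that is towards the robot. A dead stop lies 34 degrees past the hole.
- pail: bystander: open blue plastic pail, 170 high, 200 across the rim; origin under its centre
- pot: bystander: potted plant in a terracotta pot, 120 high without the leaves, 150 across the rim; origin under its centre
- fork: bystander: hand gardening fork lying flat, 285 long, 30 high, wooden handle to its -x end, tines to +x; origin on the underside near the middle
- stool: bystander: folded red plastic stool lying flat, 300 x 240 x 44; origin under its centre
- sprayer: bystander: clear spray bottle, 180 high, 76 across; origin under its centre
- peg_basket: bystander: white basket of clothes pegs, 150 x 110 x 60; origin under its centre

How it is judged:
On the way, in this order (a step that is already met when the one before it is completed fails the run):
1. the crank is turned until the pin has clicked into the shaft's hole (z of pin in the frame of latch below 0.1932 m), for 0.1 s.
2. the pin is pushed fully home through the shaft (z of pin in the frame of latch below 0.144 m), for 0.2 s.
At the end, for the whole second after the job is handed in: The pin is through the shaft and fully home (knob top within 2 mm of its lowest place, 142 mm above the rack), at rest and let go (z of pin in the frame of latch below 0.144 m and linear speed of pin below 0.01 m/s); the robot touches nothing.
It fails at once if pin and shaft were forced against each other (over 30 N between them, 5 N of it from the spring: the pin pressed hard off the hole, or the crank forced when pinned) (contact force between pin and latch above 30 N).
It fails at once if one of the other things on the rack was disturbed (moved over 30 mm) (distance of any of pail, pot, fork, stool, sprayer, peg_basket from where it was at the start of the episode above 0.03 m).
It also fails if it takes over 54 s, if anything falls off the work surface, if the arm or the gripper's body presses on something with over 40 N, if the wrist force passes 120 N, or if a joint passes its speed limit or range.

## Working session

There is one attempt and no reset: what is moved stays moved. The work goes in short steps, Python scripts to look and compute and a tool call to move; the robot and the scene stay as the last step left them, time stands still between calls to the robot, and variables do not carry over. Pictures are saved under pics/ and viewed, and the job is handed in when it is done.

Besides the shell and the picture viewer there is one more tool, called after "Request:" by a JSON object that holds its "name" and its "arguments". move_arm: Moves the arm, as the interface text tells. Its arguments: {"type":"object","properties":{"series":{"type":"array"},"hand":{"type":"number"},"newtons":{"type":"number"}},"required":["series"]}

```bash
mkdir -p pics; ls; python3 - <<'E'
from workcell import r
import cv2,numpy as np
s=r.get_state()
for k,v in s.items(): print(k,np.round(v,4))
for n in ("scene","top","wrist"):
    im=r.snapshot(n); cv2.imwrite(f"pics/{n}0.png",im[:,:,::-1])
    c=r.camera_info(n); print(n,{k:np.round(v,4).tolist() for k,v in c.items()})
E
```

```text
pics
t 0.0
joint_positions [-1.3298  0.3838  0.0438  1.5996 -0.0179  1.1612 -0.0499]
joint_velocities [ 0.0008 -0.0004 -0.0006 -0.0007  0.0006 -0.0004  0.0012]
joint_efforts [ 1.00000e-04 -4.33439e+01  1.02440e+00 -2.49516e+01  1.06000e-02
  1.10000e-02 -0.00000e+00]
eef_pos [0.2157 0.6122 0.2299]
tcp_rot [-0.5295 -3.0963  0.0041]
ft_force [ 0.285   0.3169 -0.1711]
torque [-0.0381  0.0082 -0.0007]
gripper_width 0.0851
scene {'intrinsics': [[465.974, 0.0, 318.7282], [0.0, 465.974, 243.8725], [0.0, 0.0, 1.0]], 'R': [[-0.493, 0.87, 0.0062], [0.4797, 0.2779, -0.8323], [-0.7258, -0.4073, -0.5543]], 't': [0.1826, -0.1538, 1.896]}
top {'intrinsics': [[460.3819, 0.0, 325.3141], [0.0, 460.3819, 237.8876], [0.0, 0.0, 1.0]], 'R': [[-0.016, -0.9997, 0.0161], [-0.995, 0.0143, -0.0988], [0.0985, -0.0176, -0.995]], 't': [0.0703, 0.5504, 1.4336]}
wrist {'intrinsics': [[407.3849, 0.0, 328.4448], [0.0, 407.3849, 241.6896], [0.0, 0.0, 1.0]], 'mount': [[-0.0002, -0.9534, -0.3016, 0.0774], [1.0, 0.0001, -0.001, -0.0004], [0.001, -0.3016, 0.9534, -0.1428], [0.0, 0.0, 0.0, 1.0]]}
```

View pics/scene0.png

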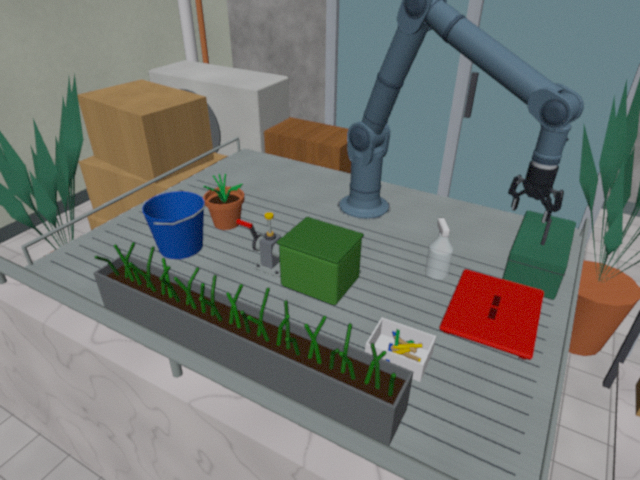

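View pics/top0.png

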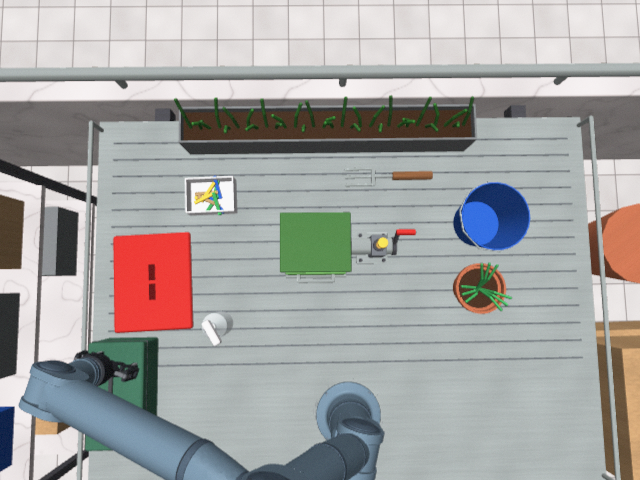

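View pics/wrist0.png

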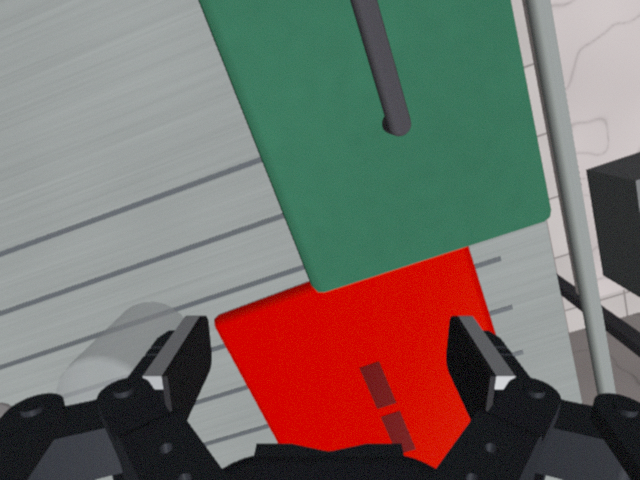

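```bash
python3 - <<'E'
import cv2,numpy as np
a=cv2.imread('pics/top0.png')[190:290,270:430]; a=cv2.resize(a,None,fx=5,fy=5,interpolation=cv2.INTER_CUBIC); cv2.imwrite('pics/topz.png',a)
a=cv2.imread('pics/scene0.png')[200:300,220:380]; a=cv2.resize(a,None,fx=5,fy=5,interpolation=cv2.INTER_CUBIC); cv2.imwrite('pics/scenez.png',a)
E
```

```text
(no output)
```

View pics/topz.png

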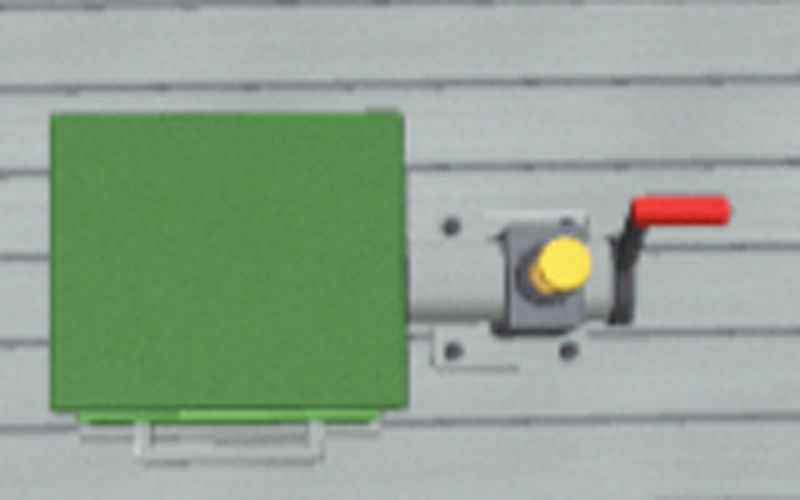

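View pics/scenez.png

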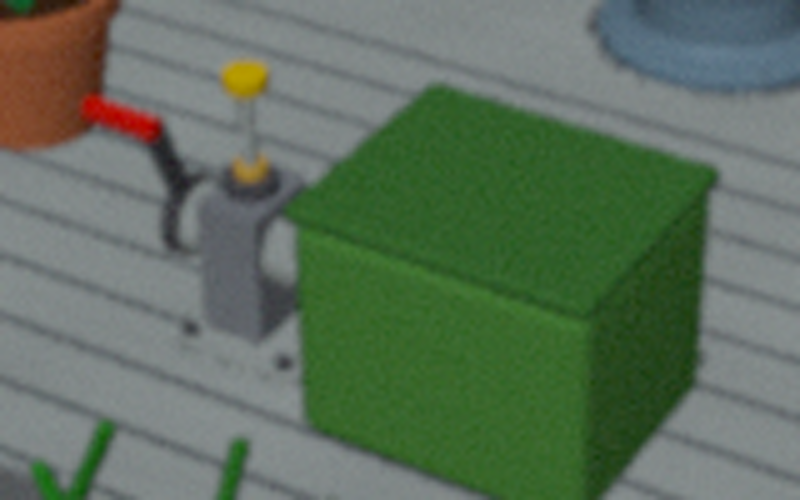

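```bash
cat > h.py <<'E'
import cv2,numpy as np
from scipy.optimize import least_squares
from workcell import r
def cam(n):
    c=r.camera_info(n); return np.array(c['intrinsics']),np.array(c['R']),np.array(c['t'])
def wcam(s):
    from scipy.spatial.transform import Rotation as Ro
    c=r.camera_info('wrist'); M=np.array(c['mount']); T=np.eye(4); T[:3,:3]=Ro.from_rotvec(s['tcp_rot']).as_matrix(); T[:3,3]=s['eef_pos']
    W=np.linalg.inv(T@M); return np.array(c['intrinsics']),W[:3,:3],W[:3,3]
def proj(C,X):
    K,R,t=C; p=(K@(R@np.asarray(X,float)+t)); return p[:2]/p[2]
def onz(C,uv,z):
    K,R,t=C; d=R.T@np.linalg.inv(K)@[uv[0],uv[1],1]; o=-R.T@t; return o+d*(z-o[2])/d[2]
def tri(obs):
    return least_squares(lambda X:np.concatenate([proj(C,X)-uv for C,uv in obs]),[0.5,0,0.1])
E
python3 - <<'E'
from h import *
T=cam('top');S=cam('scene')
p=onz(T,(382.8,242.8),.195); print('pin top',p, 'scene',onz(S,(269,214.8),.195), proj(S,p))
a=tri([(T,(416,232)),(S,(237.6,221.2))]);b=tri([(T,(396.8,232.4)),(S,(251.6,225.6))])
print(a.x,a.cost,b.x,b.cost)
for uv in [(53,113),(403,111),(408,407),(52,409)]: print(onz(T,(270+uv[0]/5,190+uv[1]/5),.175))
# grip mask
for n,C in (('top',T),('scene',S)):
    im=cv2.imread(f'pics/{n}0.png').astype(int); m=(im[:,:,2]>150)&(im[:,:,1]<80)&(im[:,:,0]<80)
    if n=='top': m[:,:380]=0; m[:,450:]=0; m[:200]=0; m[260:]=0
    else: m[:,300:]=0; m[:210]=0;m[240:]=0
    ys,xs=np.nonzero(m); print(n,len(xs),xs.mean(),ys.mean(),xs.min(),xs.max(),ys.min(),ys.max())
E
```

```text
pin top [ 0.51857766 -0.0963038   0.195     ] scene [ 0.52405692 -0.09155416  0.195     ] [268.74313493 213.65028439]
[ 0.55148201 -0.19864503  0.15423931] 0.2126945180667928 [ 0.5512975  -0.14292006  0.1546167 ] 0.10101310565818455
[0.61123079 0.19119662 0.175     ]
[ 0.60968468 -0.00916842  0.175     ]
[ 0.44035969 -0.00837329  0.175     ]
[0.44236677 0.1928438  0.175     ]
top 85 405.8588235294118 231.88235294117646 397 414 230 234
scene 54 243.44444444444446 222.7037037037037 237 250 219 226
```

```bash
cat >> h.py <<'E'
def plan(target,az=None):
    "world target -> tool-axis units; az = desired azimuth (deg) of tool x"
    from scipy.spatial.transform import Rotation as Ro
    s=r.get_state(); R=Ro.from_rotvec(s['tcp_rot']).as_matrix()
    d=R.T@(np.array(target)-s['eef_pos'])/0.15
    cur=np.degrees(np.arctan2(R[1,0],R[0,0])); tw=None if az is None else ((cur-az+180)%360-180)/90
    print('t',round(s['t'],2),'pos',np.round(s['eef_pos'],4),'az',round(cur,2),'F',np.round(s['ft_force'],2),'shift',np.round(d,3),'twist',tw, 'j',np.round(s['joint_positions'],2))
E
python3 - <<'E'
from h import *
plan([.6,-.175,.30],90)
print(onz(cam('top'),(455,217),.17),onz(cam('top'),(455,288),.12))
E
```

```text
t 0.15 pos [0.2158 0.6124 0.2302] az 160.59 F [ 0.32 -0.36  0.23] shift [-4.16  -4.101 -0.457] twist 0.7843407319193801 j [-1.33  0.38  0.04  1.6  -0.02  1.16 -0.05]
[ 0.59240121 -0.31074734  0.17      ] [ 0.38814318 -0.3166617   0.12      ]
```

Request:
{"name": "move_arm", "arguments": {"series": [[[0, 0, -0.3], 0], [[-0.3, -0.3, -0.45], 0], [[-0.65, -0.65, -0.45], 0], [[-1, -1, -0.45], 0], [[-1, -1, -0.45], 0]], "hand": 1, "newtons": 60}}

```text
t: 0.78
eef_pos: [0.3102, 0.4173, 0.2986]
tcp_rot: [0.539, 3.094, -0.002]
ft_force: [-0.3, 0.1, 0.8]
gripper_width: 0.0004
```

Request:
{"name": "move_arm", "arguments": {"series": [[[-0.3, -0.3, 0], 0], [[-0.6, -0.6, 0], 0], [[-1, -1, 0], 0], [[-1, -1, 0], 0]]}}

```text
t: 1.27
eef_pos: [0.4008, 0.2257, 0.2986]
tcp_rot: [-0.54, -3.095, 0.001]
ft_force: [0.2, 0.8, 0.1]
gripper_width: 0.0005
```

Request:
{"name": "move_arm", "arguments": {"series": [[[-0.3, -0.3, 0], 0], [[-0.6, -0.6, 0], 0], [[-1, -1, 0], 0], [[-1, -1, 0], 0]]}}

```text
t: 1.78
eef_pos: [0.4917, 0.034, 0.2989]
tcp_rot: [0.541, 3.094, -0.001]
ft_force: [-0.4, 0.5, 0.1]
gripper_width: 0.0001
```

Request:
{"name": "move_arm", "arguments": {"series": [[[-0.2, -0.2, 0], 0.11], [[-0.4, -0.4, 0], 0.22], [[-0.6, -0.6, 0], 0.33], [[-0.8, -0.8, 0], 0.44], [[-1, -1, 0], 0.55], [[-1, -1, 0], 0.66], [[-1, -1, 0], 0.78], [[-1, -1, 0], 0.784]]}}

```text
t: 2.78
eef_pos: [0.5823, -0.1521, 0.2982]
tcp_rot: [-2.219, -2.223, 0.002]
ft_force: [0.7, -0.0, 0.2]
gripper_width: -0.0003
```

```bash
python3 - <<'E'
from h import *
plan([.605,-.175,.135],89.5)
im=r.snapshot('wrist'); cv2.imwrite('pics/w1.png',im[:,:,::-1])
E
```

```text
t 2.77 pos [ 0.5823 -0.1521  0.2982] az 90.13 F [ 0.74 -0.02  0.22] shift [-0.153  0.152  1.088] twist 0.00697557944905485 j [-0.52  0.32  0.87  1.67 -0.25  1.27  0.41]
```

View pics/w1.png

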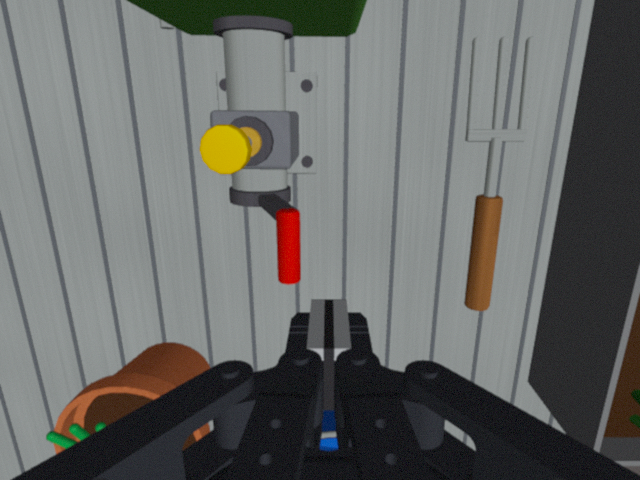

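```bash
python3 - <<'E'
from h import *
s=r.get_state(); W=wcam(s);T=cam('top')
print('pin',onz(W,(226,149),.195), 'tri', tri([(W,(226,149)),(T,(382.8,242.8))]).x)
print('grip ends on z .154',onz(W,(288,210),.154+.009),onz(W,(290,283),.154+.009))
g=tri([(W,(289,246.5)),(T,(405.9,231.9)),(cam('scene'),(243.5,222.7))]);print(g.x,g.cost)
print('tcp',proj(W,s['eef_pos']),[proj(W,s['eef_pos']+np.array([dx,0,.02])) for dx in (-.015,.015)])
E
```

```text
pin [ 0.52100872 -0.09590116  0.195     ] tri [ 0.51929412 -0.09652168  0.18811629]
grip ends on z .154 [ 0.55340279 -0.14022708  0.163     ] [ 0.55339609 -0.19557233  0.163     ]
[ 0.55284535 -0.16916333  0.15726208] 0.30790540537765054
tcp [329.30118066 318.69497042] [array([285.77175477, 346.57389693]), array([372.85078235, 346.90858792])]
```

Request:
{"name": "move_arm", "arguments": {"series": [[[-0.17, 0.15, 0.1], 0.01], [[-0.17, 0.15, 0.4], 0.01], [[-0.17, 0.15, 0.7], 0.01], [[-0.17, 0.15, 1], 0.01], [[-0.17, 0.15, 1], 0.01]]}}

```text
t: 3.45
eef_pos: [0.6017, -0.1758, 0.1447]
tcp_rot: [-2.229, -2.202, 0.007]
ft_force: [0.1, -1.1, 0.6]
gripper_width: -0.0002
```

Request:
{"name": "move_arm", "arguments": {"series": [[[0, -0.02, 0.08], 0], [[0, -0.05, 0.08], 0], [[0, -0.05, 0.08], 0]]}}

```text
t: 3.82
eef_pos: [0.598, -0.1781, 0.1383]
tcp_rot: [2.237, 2.203, 0.002]
ft_force: [0.0, 0.0, 0.2]
gripper_width: -0.0003
```

```bash
python3 - <<'E'
from h import *
plan([.575,-.175,.137],89.5)
im=r.snapshot('wrist'); cv2.imwrite('pics/w2.png',im[:,:,::-1])
E
```

```text
t 3.83 pos [ 0.598  -0.1781  0.1383] az 89.12 F [0.03 0.04 0.16] shift [ 0.018 -0.153  0.008] twist -0.004260063394950622 j [-0.37  0.54  0.78  1.77 -0.44  1.01  0.56]
```

View pics/w2.png

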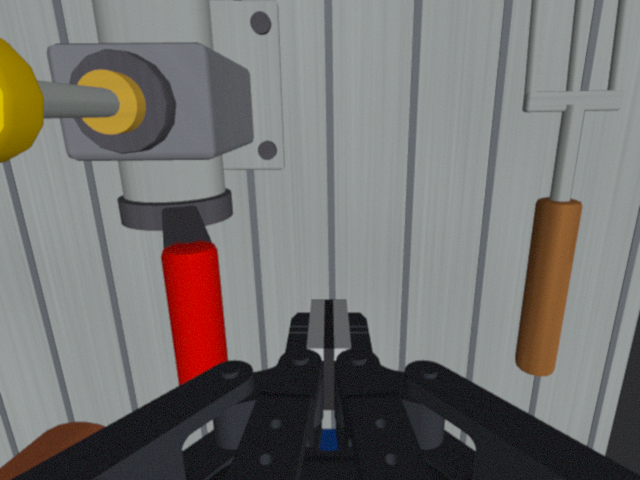

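Request:
{"name": "move_arm", "arguments": {"series": [[[0, -0.06, 0], 0], [[0, -0.12, 0], 0], [[0, -0.14, 0], 0], [[0, -0.16, 0], 0], [[0, -0.18, 0], 0], [[0, -0.2, 0], 0], [[0, -0.2, 0], 0]]}}

```text
t: 4.75
eef_pos: [0.5678, -0.1771, 0.137]
tcp_rot: [2.238, 2.204, 0.001]
ft_force: [2.1, -0.2, 1.6]
gripper_width: -0.0001
```

Request:
{"name": "move_arm", "arguments": {"series": [[[0, -0.02, 0], 0], [[0, -0.04, 0], 0], [[0, -0.06, 0], 0], [[0, -0.08, 0], 0], [[0, -0.1, 0], 0], [[0, -0.12, 0], 0], [[0, -0.14, 0], 0]]}}

```text
t: 5.62
eef_pos: [0.5462, -0.1768, 0.1367]
tcp_rot: [-2.238, -2.204, 0.0]
ft_force: [0.8, -0.1, 1.3]
gripper_width: -0.0002
```

```bash
python3 - <<'E'
from h import *
plan([.540,-.178,.135],89.5)
im=r.snapshot('wrist'); cv2.imwrite('pics/w3.png',im[:,:,::-1])
E
```

```text
t 5.62 pos [ 0.5462 -0.1768  0.1367] az 89.13 F [ 0.8  -0.07  1.25] shift [-0.009 -0.041  0.011] twist -0.004100245451089298 j [-0.42  0.45  0.81  1.9  -0.39  0.96  0.56]
```

View pics/w3.png

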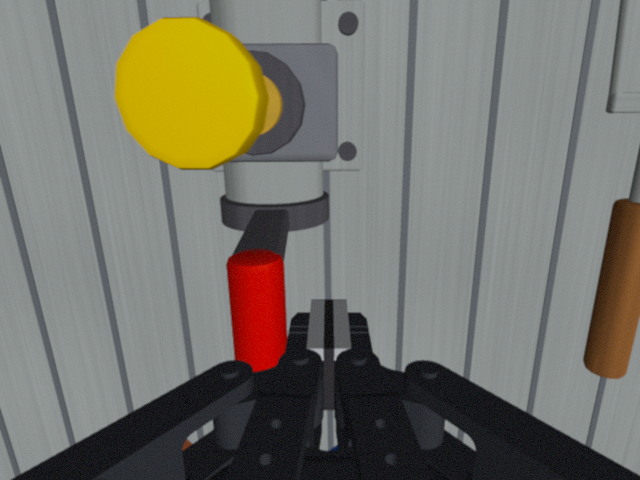

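```bash
cat > k.py <<'E'
from h import *
from scipy.optimize import minimize
import sys
def check(name):
    s=r.get_state(); W=wcam(s); im=r.snapshot('wrist'); cv2.imwrite(f'pics/{name}.png',im[:,:,::-1])
    i=im.astype(int); m=((i[:,:,0]>140)&(i[:,:,1]>0.75*i[:,:,0])&(i[:,:,2]<60)).astype(np.uint8)
    n,l,st,_=cv2.connectedComponentsWithStats(m); k=1+np.argmax(st[1:,4]); m=(l==k).astype(np.uint8)
    m=cv2.morphologyEx(m,cv2.MORPH_CLOSE,np.ones((5,5),np.uint8))
    a=np.arange(0,2*np.pi,.1); 
    def hull(p,rad=.015):
        P=[proj(W,[p[0]+rad*np.cos(t),p[1]+rad*np.sin(t),p[2]]) for t in a]
        Q=np.zeros_like(m); cv2.fillConvexPoly(Q,np.round(np.array(P)*16).astype(np.int32),1,shift=4); return Q
    f=lambda q:(hull(q)!=m).sum()
    o=minimize(f,[.5195,-.0955,.194],method='Nelder-Mead',options=dict(initial_simplex=np.array([.5195,-.0955,.194])+np.array([[0,0,0],[.004,0,0],[0,.004,0],[0,0,.006]]),xatol=5e-5,fatol=1))
    o2=minimize(lambda z:f([.5205,-.0960,z[0]]),[.194],method='Nelder-Mead',options=dict(initial_simplex=[[.197],[.190]],xatol=5e-5,fatol=1))
    print('t',round(s['t'],2),'pos',np.round(s['eef_pos'],4),'F',np.round(s['ft_force'],2),'knob',np.round(o.x*1000,1),'err',o.fun,m.sum(),st[k][:4],'z1',np.round(o2.x*1000,1),o2.fun)
if __name__=='__main__': check(sys.argv[1])
E
python3 k.py w4
```

```text
t 5.67 pos [ 0.5456 -0.1768  0.1366] F [ 1.22 -0.66  0.61] knob [518.2 -96.2 189.3] err 1198.0 18236 [119  17 164 151] z1 [193.8] 2333.0
```

```bash
python3 - <<'E'
import cv2
im=cv2.imread('pics/w4.png')
for p in [(180,90),(250,90),(260,130),(200,20),(272,105),(265,95),(268,110)]: print(p,im[p[1],p[0]][::-1])
E
sed -i 's/0.75\*i/0.78*i/; s/>140)&(i/>215)\&(i/' k.py; python3 k.py w5
```

```text
(180, 90) [205 175   0]
(250, 90) [204 182   0]
(260, 130) [136 108   0]
(200, 20) [203 180   0]
(272, 105) [177 145  47]
(265, 95) [153 126   0]
(268, 110) [134 111   0]Traceback (most recent call last):
  File "k.py", line 17, in <module>
    if __name__=='__main__': check(sys.argv[1])
                             ~~~~~^^^^^^^^^^^^^
  File "k.py", line 7, in check
    n,l,st,_=cv2.connectedComponentsWithStats(m); k=1+np.argmax(st[1:,4]); m=(l==k).astype(np.uint8)
                                                      ~~~~~~~~~^^^^^^^^^^
    return _wrapfunc(a, 'argmax', axis=axis, out=out, **kwds)
    return bound(*args, **kwds)
ValueError: attempt to get argmax of an empty sequence
```

```bash
sed -i 's/>215)&(i/>172)\&(i/; s/<60)/<40)/' k.py; python3 k.py w5
```

```text
t 5.78 pos [ 0.5457 -0.1768  0.1364] F [0.25 0.33 0.63] knob [517.1 -96.1 187.3] err 205.0 16792 [118  18 144 150] z1 [193.7] 2890.0
```

```bash
python3 - <<'E'
from h import *
from scipy.spatial.transform import Rotation as Ro
def W(pos,rot): return wcam(dict(tcp_rot=rot,eef_pos=pos))
W1=W([.5823,-.1521,.2982],[-2.219,-2.223,.002]); s=r.get_state(); W5=wcam(s)
def cen(n):
    i=cv2.imread(f'pics/{n}.png')[:,:,::-1].astype(int); m=((i[:,:,0]>165)&(i[:,:,1]>.78*i[:,:,0])&(i[:,:,2]<40)).astype(np.uint8)
    n,l,st,c=cv2.connectedComponentsWithStats(m); k=1+np.argmax(st[1:,4]); print(st[k],c[k]); return c[k]
a,b=cen('w1'),cen('w5')
o=tri([(W1,a),(W5,b)]);print(o.x,o.cost)
for z in (.187,.192,.195): print(z,onz(W1,a,z),onz(W5,b,z))
E
```

```text
[ 200  126   48   48 1813] [223.6613348  149.14009928]
[  118    18   144   150 16898] [189.4831341   92.35956918]
[ 0.52038461 -0.09579798  0.19709059] 0.049602172660060076
0.187 [ 0.51766277 -0.09674746  0.187     ] [ 0.51714393 -0.09529475  0.187     ]
0.192 [ 0.51893294 -0.09631998  0.192     ] [ 0.51875805 -0.09553981  0.192     ]
0.195 [ 0.51969504 -0.0960635   0.195     ] [ 0.51972652 -0.09568685  0.195     ]
```

```bash
sed -i 's/rad=.015/rad=.01375/; s/\[.5205,-.0960,z\[0\]\]/[.5197,-.0957,z[0]]/' k.py; python3 k.py w6
```

```text
t 5.83 pos [ 0.5456 -0.1768  0.1364] F [ 0.93 -0.18 -0.4 ] knob [519.6 -96.4 194.8] err 207.0 16805 [118  18 144 150] z1 [194.6] 1122.0
```

Request:
{"name": "move_arm", "arguments": {"series": [[[0, -0.01, 0], 0], [[0, -0.02, 0], 0], [[0, -0.02, 0], 0]]}}

```text
t: 6.25
eef_pos: [0.5433, -0.1768, 0.1367]
tcp_rot: [-2.238, -2.204, 0.0]
ft_force: [0.6, 0.0, 0.2]
gripper_width: -0.0
```

```bash
python3 k.py w7
```

```text
t 6.25 pos [ 0.5433 -0.1768  0.1367] F [0.59 0.02 0.23] knob [519.6 -96.5 194.8] err 221.0 16704 [131  18 143 150] z1 [194.6] 1206.0
```

Request:
{"name": "move_arm", "arguments": {"series": [[[0, -0.01, 0], 0], [[0, -0.02, 0], 0], [[0, -0.025, 0], 0]]}}

```text
t: 6.68
eef_pos: [0.5399, -0.1768, 0.137]
tcp_rot: [2.238, 2.204, 0.0]
ft_force: [2.1, 0.9, 0.6]
gripper_width: 0.0001
```

```bash
python3 k.py w8
```

```text
t 6.67 pos [ 0.5399 -0.1768  0.137 ] F [2.05 0.88 0.57] knob [519.4 -96.4 194.8] err 203.0 16607 [149  18 142 149] z1 [194.7] 1195.0
```

Request:
{"name": "move_arm", "arguments": {"series": [[[0, -0.01, 0], 0], [[0, -0.02, 0], 0], [[0, -0.025, 0], 0]]}}

```text
t: 7.1
eef_pos: [0.5359, -0.1767, 0.1368]
tcp_rot: [-2.238, -2.204, 0.0]
ft_force: [1.1, -0.7, 0.7]
gripper_width: 0.0001
```

```bash
python3 k.py w9
```

```text
t 7.1 pos [ 0.5359 -0.1767  0.1368] F [ 1.15 -0.7   0.66] knob [519.3 -96.4 194.7] err 204.0 16709 [168  18 143 149] z1 [194.9] 1247.0
```

Request:
{"name": "move_arm", "arguments": {"series": [[[0, -0.01, 0], 0], [[0, -0.02, 0], 0], [[0, -0.025, 0], 0]]}}

```text
t: 7.52
eef_pos: [0.532, -0.1767, 0.1367]
tcp_rot: [-2.238, -2.204, 0.0]
ft_force: [1.2, 0.3, 0.9]
gripper_width: -0.0
```

```bash
python3 k.py w10
```

```text
t 7.53 pos [ 0.532  -0.1767  0.1367] F [1.21 0.31 0.92] knob [519.3 -96.4 194.6] err 207.0 16727 [187  18 144 149] z1 [194.5] 1270.0
```

Request:
{"name": "move_arm", "arguments": {"series": [[[0, -0.01, 0], 0], [[0, -0.02, 0], 0], [[0, -0.025, 0], 0]]}}

```text
t: 7.95
eef_pos: [0.5282, -0.1766, 0.1366]
tcp_rot: [-2.238, -2.204, 0.0]
ft_force: [1.3, -0.5, -0.8]
gripper_width: 0.0002
```

```bash
python3 k.py w11
```

```text
t 7.95 pos [ 0.5282 -0.1766  0.1366] F [ 1.34 -0.47 -0.76] knob [519.3 -96.4 194.7] err 202.0 16765 [206  18 144 150] z1 [194.3] 1315.0
```

Request:
{"name": "move_arm", "arguments": {"series": [[[0, -0.01, 0], 0], [[0, -0.02, 0], 0], [[0, -0.025, 0], 0]]}}

```text
t: 8.38
eef_pos: [0.5246, -0.1764, 0.1367]
tcp_rot: [-2.238, -2.204, 0.0]
ft_force: [-0.1, 0.1, -1.5]
gripper_width: -0.0001
```

```bash
python3 k.py w12
```

```text
t 8.38 pos [ 0.5246 -0.1764  0.1367] F [-0.13  0.06 -1.46] knob [519.3 -96.4 194.8] err 214.0 16733 [225  19 144 149] z1 [194.] 1307.0
```

View pics/w12.png

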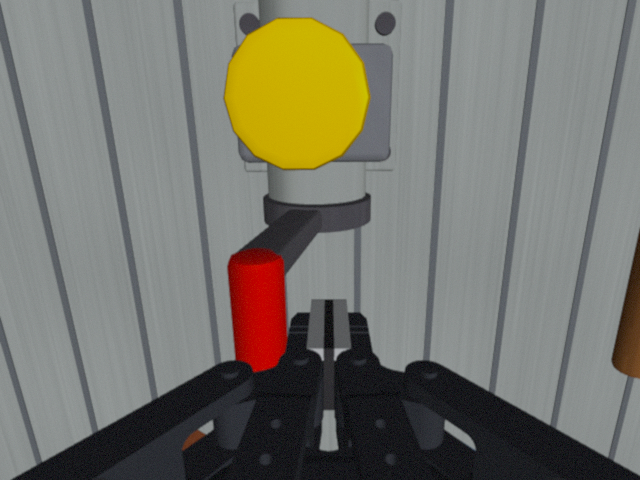

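Request:
{"name": "move_arm", "arguments": {"series": [[[0, -0.01, 0], 0], [[0, -0.02, 0], 0], [[0, -0.025, 0], 0]]}}

```text
t: 8.8
eef_pos: [0.5209, -0.1763, 0.1367]
tcp_rot: [-2.238, -2.204, -0.0]
ft_force: [1.6, -0.1, -0.2]
gripper_width: 0.0001
```

```bash
python3 k.py w13
```

```text
t 8.8 pos [ 0.5209 -0.1763  0.1367] F [ 1.59 -0.14 -0.16] knob [519.2 -96.4 194.7] err 199.0 16704 [244  19 143 149] z1 [193.6] 1289.0
```

Request:
{"name": "move_arm", "arguments": {"series": [[[0, -0.01, 0], 0], [[0, -0.02, 0], 0], [[0, -0.025, 0], 0]]}}

```text
t: 9.22
eef_pos: [0.5171, -0.1763, 0.1367]
tcp_rot: [-2.238, -2.204, 0.0]
ft_force: [1.4, -0.2, -0.9]
gripper_width: 0.0003
```

```bash
python3 k.py w14
```

```text
t 9.22 pos [ 0.5171 -0.1763  0.1367] F [ 1.4  -0.15 -0.89] knob [519.1 -96.4 194.8] err 224.0 16695 [263  18 143 150] z1 [192.5] 1323.0
```

Request:
{"name": "move_arm", "arguments": {"series": [[[0, -0.01, 0], 0], [[0, -0.02, 0], 0], [[0, -0.025, 0], 0]]}}

```text
t: 9.65
eef_pos: [0.5133, -0.1764, 0.1368]
tcp_rot: [-2.238, -2.204, 0.0]
ft_force: [0.9, 0.3, -1.0]
gripper_width: 0.0001
```

```bash
python3 k.py w15
```

```text
t 9.65 pos [ 0.5133 -0.1764  0.1368] F [ 0.9   0.26 -1.04] knob [519.1 -96.4 194.6] err 192.0 16670 [282  18 143 149] z1 [192.4] 1287.0
```

Request:
{"name": "move_arm", "arguments": {"series": [[[0, -0.01, 0.005], 0], [[0, -0.02, 0.01], 0], [[0, -0.025, 0.01], 0]]}}

```text
t: 10.07
eef_pos: [0.5096, -0.1764, 0.1352]
tcp_rot: [-2.238, -2.204, 0.0]
ft_force: [1.2, 0.2, -1.0]
gripper_width: -0.0004
```

```bash
python3 k.py w16
```

```text
t 10.07 pos [ 0.5096 -0.1764  0.1352] F [ 1.19  0.2  -1.04] knob [519.  -96.4 194.4] err 216.0 17231 [300  16 146 152] z1 [192.3] 1251.0
```

Request:
{"name": "move_arm", "arguments": {"series": [[[0, -0.01, 0.005], 0], [[0, -0.02, 0.01], 0], [[0, -0.025, 0.01], 0]]}}

```text
t: 10.5
eef_pos: [0.5058, -0.1762, 0.1336]
tcp_rot: [-2.238, -2.204, 0.0]
ft_force: [0.7, 0.2, -0.1]
gripper_width: -0.0001
```

```bash
python3 k.py w17
```

```text
t 10.5 pos [ 0.5058 -0.1762  0.1336] F [ 0.71  0.17 -0.05] knob [519.  -96.4 194. ] err 233.0 17739 [320  15 147 154] z1 [191.6] 1222.0
```

Request:
{"name": "move_arm", "arguments": {"series": [[[0, -0.01, 0], 0], [[0, -0.02, 0], 0], [[0, -0.02, 0], 0]]}}

```text
t: 10.92
eef_pos: [0.5023, -0.1762, 0.1336]
tcp_rot: [-2.238, -2.203, 0.001]
ft_force: [0.3, 0.8, 0.5]
gripper_width: 0.0002
```

```bash
python3 k.py w18
```

```text
t 10.93 pos [ 0.5023 -0.1762  0.1336] F [0.31 0.83 0.48] knob [519.  -96.5 191.9] err 214.0 16770 [338  18 143 150] z1 [189.2] 1168.0
```

Request:
{"name": "move_arm", "arguments": {"series": [[[0, 0, 0], 0], [[0, 0, 0], 0]]}}

```text
t: 11.22
eef_pos: [0.503, -0.1762, 0.1337]
tcp_rot: [-2.238, -2.204, 0.0]
ft_force: [-0.7, -0.6, 1.0]
gripper_width: 0.0001
```

```bash
python3 k.py w19
```

```text
t 11.22 pos [ 0.503  -0.1762  0.1337] F [-0.67 -0.62  0.99] knob [519.  -96.5 191.8] err 229.0 16706 [334  18 144 150] z1 [188.9] 1170.0
```

Request:
{"name": "move_arm", "arguments": {"series": [[[0, -0.005, 0], 0], [[0, -0.01, 0], 0], [[0, -0.01, 0], 0]]}}

```text
t: 11.65
eef_pos: [0.5014, -0.1761, 0.1337]
tcp_rot: [-2.238, -2.204, 0.0]
ft_force: [0.2, -0.3, 0.5]
gripper_width: 0.0
```

```bash
python3 k.py w20
```

```text
t 11.65 pos [ 0.5014 -0.1761  0.1337] F [ 0.22 -0.33  0.46] knob [519.  -96.4 191.9] err 240.0 16702 [342  18 143 150] z1 [189.2] 1111.0
```

Request:
{"name": "move_arm", "arguments": {"series": [[[0, 0.05, 0], 0], [[0, 0.1, 0], 0], [[0, 0.12, -0.2], 0], [[0, 0.12, -0.6], 0], [[0.2, 0.12, -0.7], 0], [[0.5, 0.12, -0.7], 0], [[0.52, 0.12, -0.7], 0], [[0.52, 0.12, -0.7], 0]]}}

```text
t: 12.7
eef_pos: [0.5211, -0.0983, 0.2388]
tcp_rot: [2.236, 2.206, -0.001]
ft_force: [0.3, 0.3, -0.1]
gripper_width: 0.0003
```

```bash
python3 - <<'E'
from h import *
plan([.5197,-.096,.205])
for n in ('wrist','scene','top'):
    im=r.snapshot(n); cv2.imwrite(f'pics/{n}_b.png',im[:,:,::-1])
a=cv2.imread('pics/scene_b.png')[170:290,220:380]; cv2.imwrite('pics/scene_bz.png',cv2.resize(a,None,fx=5,fy=5,interpolation=cv2.INTER_CUBIC))
E
```

```text
t 12.7 pos [ 0.5211 -0.0983  0.2388] az 89.2 F [ 0.3   0.25 -0.15] shift [ 0.015 -0.009  0.225] twist None j [-0.69  0.2   0.9   1.91 -0.17  1.11  0.26]
```

View pics/wrist_b.png

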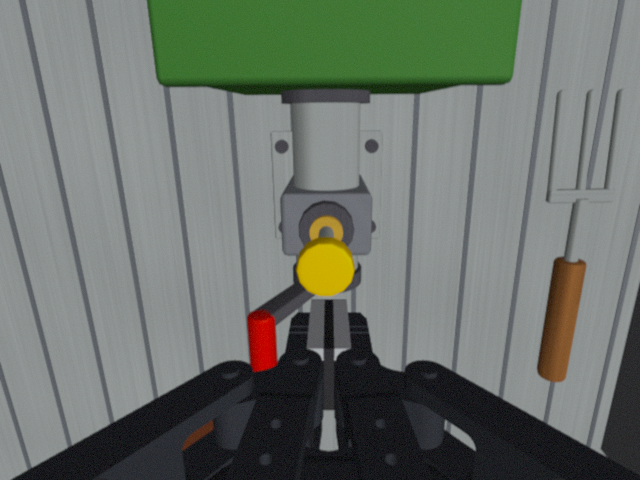

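View pics/scene_bz.png

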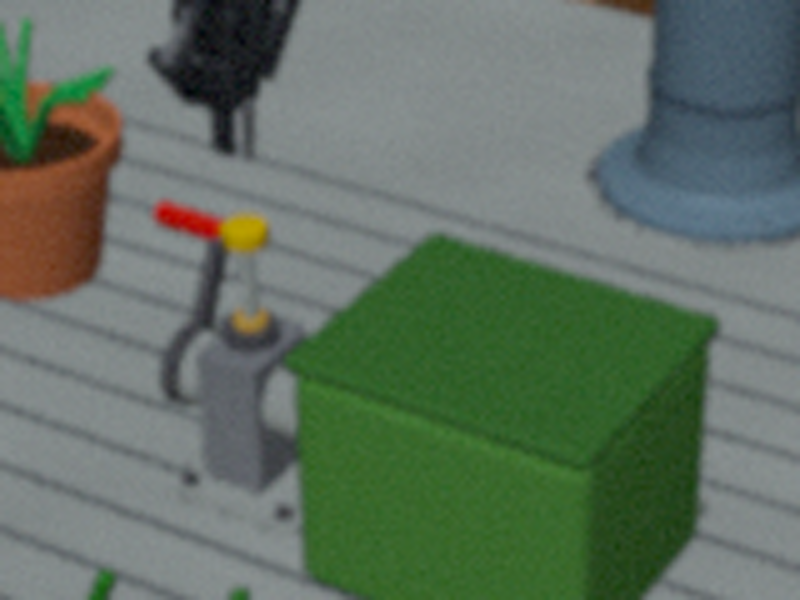

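Request:
{"name": "move_arm", "arguments": {"series": [[[0.015, -0.01, 0.1], 0], [[0.015, -0.01, 0.2], 0], [[0.015, -0.01, 0.26], 0], [[0.015, -0.01, 0.28], 0], [[0.015, -0.01, 0.28], 0]]}}

```text
t: 13.48
eef_pos: [0.5192, -0.0963, 0.1965]
tcp_rot: [-2.238, -2.204, 0.001]
ft_force: [-0.4, -0.6, 0.4]
gripper_width: -0.0001
```

Request:
{"name": "move_arm", "arguments": {"series": [[[0, 0, 0.01], 0], [[0, 0, 0.015], 0], [[0, 0, 0.015], 0]]}}

```text
t: 13.85
eef_pos: [0.5194, -0.0961, 0.1947]
tcp_rot: [2.238, 2.205, 0.001]
ft_force: [0.3, -0.4, -0.3]
gripper_width: 0.0002
```

Tip at 194.7 mm without contact, so the knob is below 193-ish: it clicked. Press gently.

Request:
{"name": "move_arm", "arguments": {"series": [[[0, 0, 0.01], 0], [[0, 0, 0.015], 0], [[0, 0, 0.015], 0]]}}

```text
t: 14.22
eef_pos: [0.5192, -0.0961, 0.1922]
tcp_rot: [-2.238, -2.204, 0.0]
ft_force: [-0.7, 0.2, -0.1]
gripper_width: 0.0002
```

Request:
{"name": "move_arm", "arguments": {"series": [[[0, 0, 0.005], 0], [[0, 0, 0.01], 0], [[0, 0, 0.01], 0]]}}

```text
t: 14.6
eef_pos: [0.5195, -0.0962, 0.1914]
tcp_rot: [-2.238, -2.204, -0.001]
ft_force: [-2.2, 1.0, 4.6]
gripper_width: 0.0005
```

Request:
{"name": "move_arm", "arguments": {"series": [[[0, 0, 0.004], 0], [[0, 0, 0.008], 0], [[0, 0, 0.008], 0]]}}

```text
t: 14.98
eef_pos: [0.5195, -0.0962, 0.1899]
tcp_rot: [2.238, 2.204, 0.001]
ft_force: [-1.0, 1.1, 5.4]
gripper_width: -0.0
```

Request:
{"name": "move_arm", "arguments": {"series": [[[0, 0, 0.004], 0], [[0, 0, 0.008], 0], [[0, 0, 0.008], 0]]}}

```text
t: 15.35
eef_pos: [0.5194, -0.0962, 0.1884]
tcp_rot: [2.238, 2.204, 0.0]
ft_force: [-1.3, 0.5, 4.9]
gripper_width: -0.0002
```

Sinking at a steady 5 N: the pin is in the hole.

Request:
{"name": "move_arm", "arguments": {"series": [[[0, 0, 0.01], 0], [[0, 0, 0.02], 0], [[0, 0, 0.03], 0], [[0, 0, 0.04], 0], [[0, 0, 0.04], 0]]}}

```text
t: 15.98
eef_pos: [0.5193, -0.0962, 0.1821]
tcp_rot: [2.238, 2.204, -0.0]
ft_force: [0.6, 0.1, 2.6]
gripper_width: 0.0001
```

Request:
{"name": "move_arm", "arguments": {"series": [[[0, 0, 0.015], 0], [[0, 0, 0.03], 0], [[0, 0, 0.045], 0], [[0, 0, 0.06], 0], [[0, 0, 0.075], 0], [[0, 0, 0.09], 0], [[0, 0, 0.1], 0], [[0, 0, 0.1], 0]]}}

```text
t: 16.98
eef_pos: [0.5193, -0.0961, 0.1671]
tcp_rot: [2.238, 2.204, -0.0]
ft_force: [0.9, -0.0, 2.8]
gripper_width: -0.0
```

Request:
{"name": "move_arm", "arguments": {"series": [[[0, 0, 0.02], 0], [[0, 0, 0.04], 0], [[0, 0, 0.06], 0], [[0, 0, 0.08], 0], [[0, 0, 0.1], 0], [[0, 0, 0.12], 0], [[0, 0, 0.14], 0], [[0, 0, 0.14], 0]]}}

```text
t: 17.98
eef_pos: [0.5192, -0.0961, 0.1459]
tcp_rot: [2.238, 2.204, -0.0]
ft_force: [0.5, 0.3, 1.6]
gripper_width: -0.0
```

Request:
{"name": "move_arm", "arguments": {"series": [[[0, 0, 0.006], 0], [[0, 0, 0.012], 0], [[0, 0, 0.012], 0]]}}

```text
t: 18.35
eef_pos: [0.5192, -0.0962, 0.1446]
tcp_rot: [-2.238, -2.204, 0.0]
ft_force: [-0.1, -0.2, 3.9]
gripper_width: 0.0001
```

Request:
{"name": "move_arm", "arguments": {"series": [[[0, 0, 0.005], 0], [[0, 0, 0.008], 0], [[0, 0, 0.008], 0]]}}

```text
t: 18.73
eef_pos: [0.5192, -0.0961, 0.1433]
tcp_rot: [-2.238, -2.204, 0.0]
ft_force: [-0.1, 0.4, 4.8]
gripper_width: 0.0001
```

Request:
{"name": "move_arm", "arguments": {"series": [[[0, 0, 0.003], 0], [[0, 0, 0.005], 0], [[0, 0, 0.005], 0]]}}

```text
t: 19.1
eef_pos: [0.5193, -0.0962, 0.1426]
tcp_rot: [-2.238, -2.204, 0.0]
ft_force: [0.3, -0.3, 3.6]
gripper_width: -0.0001
```

Request:
{"name": "move_arm", "arguments": {"series": [[[0, 0, 0.003], 0], [[0, 0, 0.005], 0], [[0, 0, 0.005], 0]]}}

```text
t: 19.48
eef_pos: [0.5193, -0.0962, 0.1421]
tcp_rot: [-2.238, -2.204, -0.0]
ft_force: [-0.5, -0.3, 5.9]
gripper_width: 0.0001
```

Request:
{"name": "move_arm", "arguments": {"series": [[[0, 0, 0.003], 0], [[0, 0, 0.005], 0], [[0, 0, 0.005], 0]]}}

```text
t: 19.85
eef_pos: [0.5193, -0.0962, 0.142]
tcp_rot: [-2.238, -2.204, -0.001]
ft_force: [-2.5, 0.4, 11.3]
gripper_width: 0.0002
```

Request:
{"name": "move_arm", "arguments": {"series": [[[0, 0, -0.03], 0], [[0, 0, -0.2], 0], [[0, 0, -0.5], 0], [[0, 0, -0.8], 0], [[0, 0, -0.8], 0], [[0, 0, -0.8], 0]]}}

```text
t: 20.6
eef_pos: [0.5183, -0.0957, 0.2599]
tcp_rot: [-2.237, -2.204, 0.002]
ft_force: [-0.9, -0.2, 0.0]
gripper_width: -0.0003
```

```bash
python3 - <<'E'
from h import *
plan([.5197,-.096,.205])
for n in ('wrist','scene'):
    im=r.snapshot(n); cv2.imwrite(f'pics/{n}_c.png',im[:,:,::-1])
a=cv2.imread('pics/scene_c.png')[170:290,220:380]; cv2.imwrite('pics/scene_cz.png',cv2.resize(a,None,fx=5,fy=5,interpolation=cv2.INTER_CUBIC))
S=cam('scene'); print([proj(S,[.5197,-.096,z]) for z in (.142,.152,.192)])
s=r.get_state(); print([proj(wcam(s),[.5197,-.096,z]) for z in (.142,.152,.192)])
E
```

```text
t 20.6 pos [ 0.5183 -0.0957  0.2599] az 89.15 F [-0.9  -0.21  0.05] shift [-0.002  0.01   0.366] twist None j [-0.72  0.16  0.92  1.89 -0.14  1.16  0.23]
[array([269.50889212, 228.32335771]), array([269.34349509, 225.63316444]), array([268.66927302, 214.66689982])]
[array([332.69561187, 233.97105241]), array([332.77565397, 238.41016707]), array([333.16408161, 259.95226464])]
```

View pics/wrist_c.png

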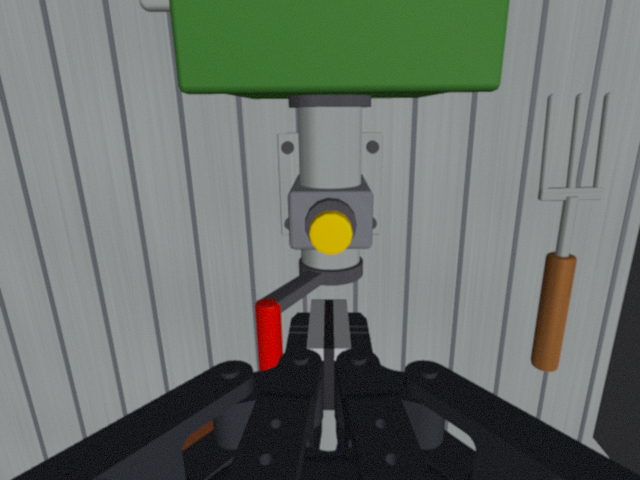

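View pics/scene_cz.png

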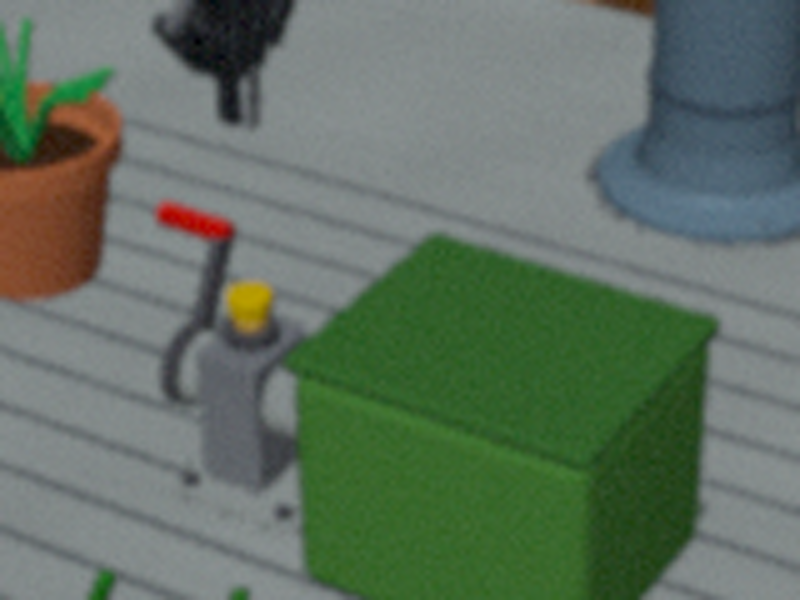

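```bash
python3 -c "
from workcell import r
print(r.finish_job(), r.get_state()['t'])"
```

```text
the job is handed in; nothing more can be done
the job is handed in; nothing more can be done
```

The bin is locked: the yellow pin clicked into the shaft, went fully home, and was let go. I handed the job in at about 20.7 s of the 54 s.

- **Crank:** I pushed the red grip towards the robot with the shut fingers, in steps of about 3 to 4 mm. It swung about 49° in all. At that point the wrist camera showed the knob dropping from about 194.7 to 191.9 mm. I nudged it about 1.5 mm further and the height did not change, so I stopped there and backed off.
- **Pin:** The fingertips met the knob at about 191.5 mm. It sank steadily at about 2 to 5 N until the hard stop at 142.0 mm, where the force rose to 11.3 N. I then lifted straight up.
- **Last checks:** The knob's top is at pixel (331, 233) in the wrist picture and about (270, 228) in the scene picture. A knob top at 142 mm should appear at (333, 234) and (270, 228), so both agree. The robot touched nothing afterwards and I saw no other item moved. I did not measure the other items' positions again at the end.

**Disagreements:**
- **Knob size:** The flat top looked smaller than 30 mm, so I set its radius to 13.75 mm, which makes the knob heights above relative to the 195 mm start.
- **Fixed-position estimate:** The cross-check that held the knob's x and y fixed drifted by about 3 mm as the arm moved. I ignored it in favour of the free fit.

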